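# Put a kiln post away in the third lane of the post rack

## Robot

A 6-joint arm with a two-finger parallel gripper is mounted at the origin on the work surface. World frame = base frame: x ahead of the robot, y to its left, z up, the work surface at z = 0. Lengths are in mm, angles in rad, forces in N, time in s.
With the tool pointing down it reaches from about 400 to 825 mm from the base axis. Payload 7 kg.
Tool frame: the origin (TCP) lies where the fingers leave the gripper's body, on its centre line; the fingertips stand 66 mm ahead of it and the grasp point (between the pads) lies 47 mm ahead of it; z points along the fingers, y is the line along which they close (so a half turn about z gives the same grasp; the last joint's range is limited). The gripper opens to 88 mm and grips with 3 to 60 N. Pads are 19 mm wide; open, the fingers measure 130 mm over their backs; the gripper's body (78 mm by 193 mm) begins 47 mm behind the grasp point.
Start: joints at [-0.969, 0.359, 0.012, 0, -1.224, -0.288], TCP at [208.329, -642.024, 292.161] pointing down, gripper open.
Joint ranges: [-3.07, 3.07], [-1.43, 2.12], [-1.02, 1.25], [-3.03, 1.67], [-3.05, -0], [-3.03, 3.03]. Speed limits (rad/s): [2.39, 2.39, 3.01, 3.14, 3.14, 3.14].

## Interface

Orientations are given as a unit quaternion [w, x, y, z].
In Python, from station import get_obs, camera, camera_info, hand_in gives the robot as it stands.
- The arm moves only by the tool apply_moves, never from a script. Its argument "series" is a list of rows, each a list of 5 numbers: the opening, from 0 (shut) to 1 (fully open), then the shift along the tool's x, y, z normalised to -1 to 1, where 1 is 300 mm, then the turn about the tool's z normalised to -1 to 1, where 1 is 360 degrees. A call has 1 to 12 rows; each row shifts and turns the commanded pose from where the row before left it, along the tool's axes as they then stand; what a row does not reach is not made up. A row lasts 1/12 s, in which the tool goes at most 41.7 mm and 7.16 degrees, less where a joint would pass 70% of its speed; a pose out of reach is approached as far as the arm can. A call with a number of a shift or a turn outside -1 to 1 is refused whole. A call with a gripper value outside its range is refused whole. The fingers move at their own pace and stop on an object; "grip_force" is the grip in N (left out, the last holds). Time passes only in rows, so rows that do not move let the fingers close. It gives the time, the measured TCP pose, the force, the opening and the grip force at its end, in the units of the state.
- get_obs(): the state, without advancing time (a new reading comes with each control period).
- camera(name): name is "scene" or "top"; returns the picture (420x560x3 uint8, red, green, blue); there is no depth.
- camera_info(name): a dict with "fx", "fy", "cx", "cy" (pixels), "distortion" ([k1, k2, p1, p2, k3] as OpenCV has them; the pictures are not rectified), "R" (3x3) and "t" (3): a world point X has camera coordinates R X + t. Camera axes: x right, y down, z forward; pixel columns grow to the right and rows downward; lengths in mm; the calibration is good to about 2 mm. A picture is of the moment at which its call begins. camera_info takes no time and is no camera call.
- hand_in(): hands the job in; it is judged then, once.
The state is a dict: "t": time; "joint_pos": joint angles; "qd": joint speeds; "joint_torque": joint torques, N m; "tool_pos": TCP position; "ee_rot": TCP orientation; "force": force on the tool from outside, world axes, zero at the start; "wrist_torque": the same for the moment, N m; "opening": opening from 0.0 (shut) to 1.0 (fully open); "grip_force": force on a finger pad.
Only numpy, scipy, OpenCV 4.12 (cv2) and the standard library are available. Lean on these libraries where they do the work, as an engineer would, in place of code of your own. Each camera call takes 0.05 s, during which the arm holds its last target. There are 200 camera calls.

## Task

Put the loose short round kiln post away in the post rack using only your fingertips. Starting at the rack's left-hand end (as the robot sees it), run a fingertip along the front rail, touching each piece of rail up to the third gap to count them, then push the short round post standing on the bench in front through that third gap until it stands wholly behind the rail. Do not grip, lift or tip over the post, and leave everything else where it stands.

Things in the scene. Friction and masses are not known exactly. Their poses are not given: they have to be found in the camera images.
- rack: Bottomless plywood rack for kiln posts, fixed to the bench, open above, 126 mm deep (x) by 378 mm (y). Origin: on the bench, centre of its outline; x points from its open front (robot side) to its back, y to its left. The front rail, 14 mm thick and 40 high, lies from x = -63 to -49 mm, in five pieces 86 mm apart with four 52 mm gaps between, centred at y = +129, +43, -43, -129 mm.
- back (a point): Middle of the foot of the back board's inner face, on the bench: rack x = +51 mm, y = 0. Behind each gap is a lane about 76 mm wide with the bare bench as floor, between dividers 10 mm thick; dividers and end cheeks are 32 mm high, lower than the rail, and the back board 55. Each lane has one round post at its back.
- rail1: First piece of the front rail, at the rack's left-hand end, left of the first gap. Rigid. Origin: centre of its top face, 40 mm above the bench; 34 mm long along the rail (y), 14 mm thick (x), the two top corners at its ends rounded to 6 mm. Axes as the rack's.
- rail2: Second piece of the front rail, the same size, between the first and the second gap. Origin: centre of its top face.
- rail3: Third piece of the front rail, the same size, between the second and the third gap. Origin: centre of its top face.
- rail4: Fourth piece of the front rail, the same size, between the third and the fourth gap. Origin: centre of its top face.
- post: The post to put away: a short round kiln post (upright cylinder) of buff fired ceramic with a dark centre hole in its top, 40 mm in diameter, 50 mm high, about 0.11 kg, standing loose on the bench between robot and rack, to the left or the right. Origin: centre of its underside, z axis up. It slides on the bench when pushed low down.
- square_post: Bystander: a short square post of the same ceramic, 38 by 38 mm and 50 mm high, standing loose on the other side of the work area in front of the rack. Origin: centre of its underside. Leave it.
- lane_post1: Bystander: round post 40 mm in diameter, 75 mm high, at the back of the first lane. Origin: centre of its underside.
- lane_post2: Bystander: round post 40 mm in diameter, 62 mm high, at the back of the second lane. Origin: centre of its underside.
- lane_post3: Bystander: round post 40 mm in diameter, 50 mm high, at the back of the third lane, up to 3 mm off the back board; the loose post ends in front of it and may touch it. Origin: centre of its underside.
- lane_post4: Bystander: round post 40 mm in diameter, 36 mm high, at the back of the fourth lane. Origin: centre of its underside.
- test_bowl: Bystander: small biscuit-fired bowl, 90 mm across, 45 mm high, left of the rack. Origin: centre of its underside.
- wood_rib: Bystander: flat wooden throwing rib, about 108 by 45 mm, 7 mm thick, lying right of the rack. Origin: on the bench under its straight part.
- brush_jar: Bystander: white jar 72 mm across and 100 mm high holding brushes that reach up to 200 mm, at the far right. Origin: centre of its underside.
Things that resemble listed ones, but are neither listed nor needed, are in the scene too. What is shaped like the post but purple or yellow is not meant.

How it is judged (in metres and radians):
On the way, in this order (a step that is already met when the one before it is completed fails the run):
1. a fingertip touches the first piece of the front rail, at its left-hand end (contact force between the fingers and rail1 above 0.3 N), for 0.02 s.
2. then, past the first gap, the second piece (contact force between the fingers and rail2 above 0.3 N), for 0.02 s.
3. then, past the second gap, the third piece, beside the third gap (contact force between the fingers and rail3 above 0.3 N), for 0.02 s.
4. the post has been pushed through the third gap and stands wholly behind the rail (x of post in the frame of rack between -0.031 and 0.051 m and y of post in the frame of rack between -0.081 and -0.005 m and angle between post's own z axis and vertical below 0.15 rad), for 0.1 s.
At the end, for the whole second after the job is handed in: The short round post stands upright (within 0.1 rad) and at rest on the bench in the third lane, all of it behind the front rail's inner face (to 2 mm); nothing else has moved more than 30 mm (x of post in the frame of rack between -0.031 and 0.051 m and y of post in the frame of rack between -0.081 and -0.005 m and height (world z) of post below 0.006 m and angle between each of post, lane_post3's own z axis and vertical below 0.1 rad and linear speed of post below 0.01 m/s and distance of each of square_post, lane_post1, lane_post2, lane_post3, lane_post4, test_bowl, wood_rib, brush_jar from where it was at the start of the episode below 0.03 m); the robot touches nothing.
It fails at once if the post is lifted or tipped over (height (world z) of post above 0.012 m or angle between post's own z axis and vertical above 0.6 rad).
It fails at once if the post is gripped between the fingers (horizontal distance between the grasp point and post below 0.01 m and height (world z) of the grasp point below 0.055 m and contact force between the fingers and post above 0.5 N).
It fails at once if another thing is pushed out of its place (distance of any of square_post, lane_post1, lane_post2, lane_post3, lane_post4, test_bowl, wood_rib, brush_jar from where it was at the start of the episode above 0.03 m).
It also fails if it takes over 67 s, if anything falls off the work surface, if the arm or the gripper's body presses on something with over 40 N, if the wrist force passes 120 N, or if a joint passes its speed limit or range.

## Working session

There is one attempt and no reset: what is moved stays moved. The work goes in short steps, Python scripts to look and compute and a tool call to move; the robot and the scene stay as the last step left them, time stands still between calls to the robot, and variables do not carry over. Pictures are saved under pics/ and viewed, at most 10 in all, crops included, and the job is handed in when it is done.

Besides the shell and the picture viewer there is one more tool, called after "Request:" by a JSON object that holds its "method" and its "body", one argument or row to a line. apply_moves: Moves the arm, as the interface text tells. Its arguments: {"type":"object","properties":{"series":{"type":"array"},"grip_force":{"type":"number"}},"required":["series"]}

```bash
mkdir -p pics; cat > h.py <<'E'
import numpy as np, cv2
from station import get_obs, camera, camera_info, hand_in
def K(i): return np.array([[i['fx'],0,i['cx']],[0,i['fy'],i['cy']],[0,0,1.]]),np.array(i['distortion'],float)
def ray(name,px,z):
    i=camera_info(name);k,d=K(i);R=np.array(i['R']);t=np.array(i['t'])
    u=cv2.undistortPoints(np.array(px,float).reshape(-1,1,2),k,d).reshape(-1,2)
    D=np.c_[u,np.ones(len(u))]@R; C=-R.T@t
    return C+D*((z-C[2])/D[:,2])[:,None]
def proj(name,X):
    i=camera_info(name);k,d=K(i)
    return cv2.projectPoints(np.array(X,float).reshape(-1,1,3),cv2.Rodrigues(np.array(i['R']))[0],np.array(i['t'],float),k,d)[0].reshape(-1,2)
E
python3 - <<'E'
from h import *
for n in('top','scene'):
    im=camera(n); cv2.imwrite(f'pics/{n}0.png',cv2.resize(im[:,:,::-1],(784,588),interpolation=cv2.INTER_CUBIC)); np.save(n+'0.npy',im)
    i=camera_info(n); R=np.array(i['R']); print(n,-R.T@np.array(i['t']),R.round(2).tolist(),i['fx'])
o=get_obs(); print(o['t'],o['tool_pos'],o['ee_rot'],o['force'],o['opening'])
E
```

```text
top [ 325.94380225  -26.8748719  1164.7932978 ] [[-0.02, -1.0, 0.01], [-0.98, 0.02, -0.19], [0.19, -0.01, -0.98]] 445.59456242647184
scene [1284.76468607 -433.01309407 1002.23415161] [[0.47, 0.88, 0.0], [0.67, -0.36, -0.65], [-0.57, 0.31, -0.76]] 397.3506805962868
0.1 [ 208.2499632  -641.71828767  291.30925662] [-1.81367067e-04 -1.56209519e-01  9.87723662e-01  7.22061581e-04] [ 0.4127352   0.14285575 -0.67137832] 0.994952448605686
```

View pics/top0.png

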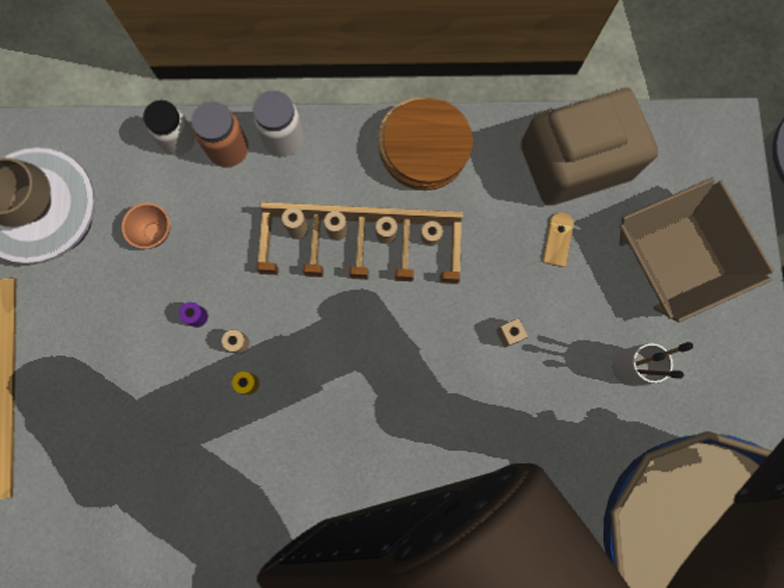

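View pics/scene0.png

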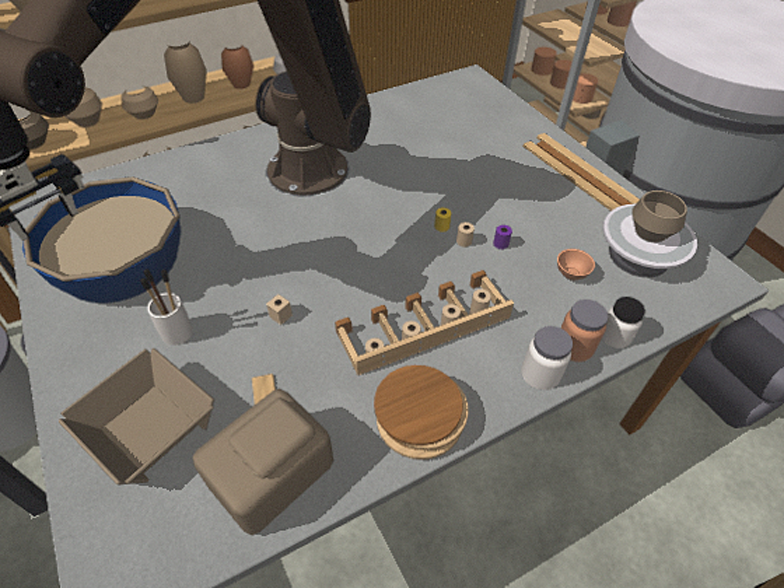

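Top view: the rail pieces are brown, at about (268,267), (314,269), (359,273), (404,275) and (451,277), so the third gap is near (382,274). Three posts could be the one meant: buff (233,341), purple (191,314) and yellow (243,383). The buff round one with a dark hole fits. The buff square one at (514,332) is the bystander. I'll measure and confirm in a crop.

```bash
python3 - <<'E'
from h import *
im=np.load('top0.npy'); hsv=cv2.cvtColor(im,cv2.COLOR_RGB2HSV)
for p in [(268,267),(314,265),(314,272),(451,277),(451,273),(225,341),(191,309),(241,337)]:
    x,y=int(p[0]/1.4),int(p[1]/1.4); print(p,hsv[y,x])
m=cv2.inRange(hsv,(3,120,40),(14,255,160)); m[:175]=0; m[215:]=0; m[:,:170]=0; m[:,350:]=0
n,l,s,c=cv2.connectedComponentsWithStats(m)
for k in range(1,n):
    if s[k,4]>20: print('rail',s[k],c[k], ray('top',[c[k]],40).round(1))
b=cv2.inRange(hsv,(8,40,120),(22,160,255)); 
n,l,s,c=cv2.connectedComponentsWithStats(b)
for k in range(1,n):
    if 60<s[k,4]<600 and s[k,1]>130: print('buff',s[k],c[k].round(1), ray('top',[c[k]],50).round(1))
cr=im[135:285,115:385][:,:,::-1]; cv2.imwrite('pics/crop0.png',cv2.resize(cr,(783,435),interpolation=cv2.INTER_CUBIC))
E
```

```text
(268, 267) [ 14 176 129]
(314, 265) [ 14 164 118]
(314, 272) [ 13 164  84]
(451, 277) [ 14 175 131]
(451, 273) [ 14 176 132]
(225, 341) [ 17  89 193]
(191, 309) [165  52  49]
(241, 337) [ 17  87 197]
rail [184 187  14   8  83] [190.60240964 190.54216867] [[604.2 179.2  40. ]]
rail [217 189  13   8  97] [223.13402062 192.40206186] [[598.  95.  40.]]
rail [250 190  13   9  89] [255.59550562 194.        ] [[592.4  11.   40. ]]
rail [283 192  12   8  86] [288.29069767 195.74418605] [[586.5 -73.6  40. ]]
rail [315 194  13   8  82] [321.02439024 196.95121951] [[ 582.  -158.4   40. ]]
buff [388 151  22  40 576] [398.9 171.1] [[ 645.5 -362.2   50. ]]
buff [184 152  12  36 213] [188.2 170.8] [[654.3 184.7  50. ]]
buff [254 155   7  36 156] [257.  172.7] [[646.7   6.5  50. ]]
buff [268 155  16  14 148] [275.7 161.6] [[676.  -42.5  50. ]]
buff [287 157   9  41 161] [289.9 175.5] [[638.  -78.5  50. ]]
buff [301 158  16  14 140] [308.3 164.6] [[ 666.5 -127.1   50. ]]
buff [323 158   7  41 206] [326.2 175.9] [[ 635.4 -172.7   50. ]]
buff [221 164   8  26 107] [224.  176.8] [[637.   91.8  50. ]]
buff [485 199  66  30  94] [517.  213.8] [[ 528.1 -655.3   50. ]]
buff [358 227  19  19 186] [367.2 236.3] [[ 476. -270.   50.]]
buff [158 235  17  16 173] [166.  242.8] [[467.8 236.3  50. ]]
```

View pics/crop0.png

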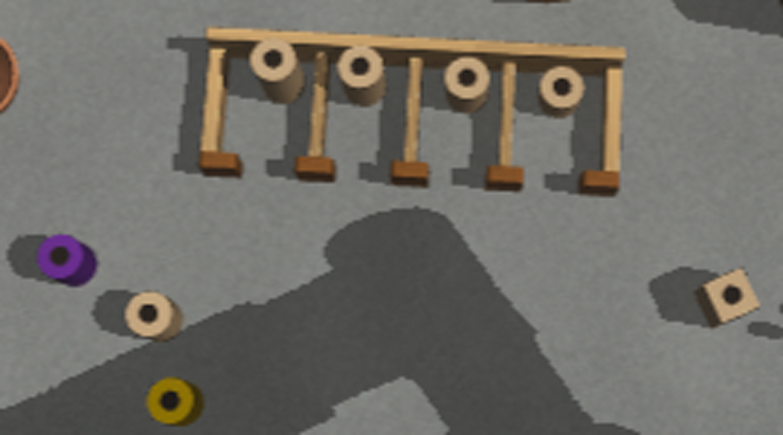

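The crop confirms it: the buff round post with a dark hole is at crop (148,313), with purple at (65,258) and yellow at (171,400) next to it. The rail pieces run from (220,163) to (600,181). I'll do one cross-check in the scene view before moving.

```bash
python3 - <<'E'
from h import *
im=np.load('scene0.npy'); hsv=cv2.cvtColor(im,cv2.COLOR_RGB2HSV)
m=cv2.inRange(hsv,(3,120,40),(14,255,160)); m[:190]=0; m[245:]=0; m[:,:235]=0; m[:,365:]=0
n,l,s,c=cv2.connectedComponentsWithStats(m)
for k in range(1,n):
    if s[k,4]>15: print('rail',s[k],c[k].round(1), ray('scene',[c[k]],40).round(1))
b=cv2.inRange(hsv,(8,30,120),(22,160,255))
n,l,s,c=cv2.connectedComponentsWithStats(b)
for k in range(1,n):
    if 30<s[k,4]<600 and 150<s[k,1]<260: print('buff',s[k],c[k].round(1), ray('scene',[c[k]],50).round(1))
# projected post-top centre & rails from the top-view estimate
print(proj('scene',[[468,236,50],[605,183,40],[594,11,40],[582,-161,40]]).round(1))
E
```

```text
rail [336 193  11  12  44] [340.4 197.5] [[617.5 171.3  40. ]]
rail [314 201  11  12  47] [317.7 205.8] [[613.2  86.4  40. ]]
rail [290 209  11  13  39] [294.  213.9] [[606.5   2.3  40. ]]
rail [266 218  10  11  40] [269.7 221.4] [[597.5 -79.4  40. ]]
rail [240 227  11   9  38] [245.2 230.1] [[ 592.3 -161.2   40. ]]
buff [326 158  13  19 132] [330.9 166.2] [[487.1 219.   50. ]]
buff [398 177  27  20 406] [411.3 186.9] [[696.4 400.3  50. ]]
buff [336 193  10   7  34] [340.6 195.5] [[617.7 170.4  50. ]]
buff [313 201  11   9  40] [317.7 203.6] [[612.4  85.9  50. ]]
buff [118 202   7  21  31] [121.  213.8] [[ 358.2 -479.2   50. ]]
buff [290 209  10   7  36] [294.4 211.5] [[605.9   3.9  50. ]]
buff [190 210  17  22 168] [197.  219.2] [[ 490.8 -276.9   50. ]]
buff [265 218  10   6  35] [269.3 220.3] [[600.  -82.3  50. ]]
buff [401 221  32  27 271] [413.6 235.9] [[856.9 270.5  50. ]]
buff [239 226  11   9  40] [243.3 229.6] [[ 594.8 -168.    50. ]]
buff [ 43 249  61  49 105] [ 71.8 273.2] [[ 508.4 -654.9   50. ]]
[[331.9 161.4]
 [341.2 193.7]
 [294.4 210.2]
 [243.8 227.8]]
```

Request:
{"method": "apply_moves", "body": {
  "series": [
    [0,0,0,0,0.0151],
    [0,0,0,0,0.0151],
    [0,0,0,0,0.0151],
    [0,0,0,0,0.0153],
    [0,0,0,0,0],
    [0,0,0,0,0]
  ]
}}

```text
t: 0.6
tool_pos: [208.3, -641.9, 291.7]
ee_rot: [-0.0, 0.032, 0.999, 0.0]
force: [0.4, 0.1, 0.5]
opening: 0.608
grip_force: 0.0
```

The scene view agrees with the top view to within a few mm. Travelling to just in front of rail1, staying high.

Request:
{"method": "apply_moves", "body": {
  "series": [
    [0,-0.034,0.094,0,0],
    [0,-0.034,0.094,0,0],
    [0,-0.034,0.094,0,0],
    [0,-0.034,0.094,0,0],
    [0,-0.034,0.094,0,0],
    [0,-0.034,0.094,0,0],
    [0,-0.034,0.094,0,0],
    [0,-0.034,0.094,0,0],
    [0,-0.034,0.094,0,0],
    [0,-0.034,0.094,0,0],
    [0,-0.034,0.094,0,0],
    [0,-0.034,0.094,0,0]
  ]
}}

```text
t: 1.6
tool_pos: [353.4, -311.2, 292.3]
ee_rot: [0.0, 0.032, 0.999, -0.0]
force: [0.7, 0.1, -1.1]
opening: 0.003
grip_force: 0.0
```

Request:
{"method": "apply_moves", "body": {
  "series": [
    [0,-0.034,0.094,0,0],
    [0,-0.034,0.094,0,0],
    [0,-0.034,0.094,0,0],
    [0,-0.034,0.094,0,0],
    [0,-0.034,0.094,0,0],
    [0,-0.034,0.094,0,0],
    [0,-0.034,0.094,0,0],
    [0,-0.034,0.094,0,0],
    [0,-0.034,0.094,0,0],
    [0,-0.034,0.094,0,0],
    [0,-0.034,0.094,0,0],
    [0,0,0,0,0]
  ]
}}

```text
t: 2.6
tool_pos: [487.7, -7.1, 292.1]
ee_rot: [0.0, 0.03, 1.0, 0.0]
force: [0.6, -0.2, 0.2]
opening: 0.005
grip_force: 0.0
```

Request:
{"method": "apply_moves", "body": {
  "series": [
    [0,-0.031,0.094,0,0],
    [0,-0.031,0.094,0,0],
    [0,-0.031,0.094,0,0],
    [0,-0.031,0.094,0,0],
    [0,-0.031,0.094,0.05,0],
    [0,-0.031,0.094,0.1,0],
    [0,-0.031,0.094,0.1,0],
    [0,0,0,0.12,0],
    [0,0,0,0.12,0],
    [0,0,0,0.1,0],
    [0,0,0,0.08,0],
    [0,0,0,0,0]
  ]
}}

```text
t: 3.6
tool_pos: [561.0, 179.5, 86.8]
ee_rot: [-0.004, 0.033, 0.999, -0.002]
force: [-0.5, -0.3, -0.5]
opening: 0.003
grip_force: 0.0
```

Request:
{"method": "apply_moves", "body": {
  "series": [
    [0,-0.02,0.01,0,0],
    [0,-0.02,0,0,0],
    [0,-0.02,0,0,0],
    [0,-0.007,0,0,0],
    [0,-0.007,0,0,0],
    [0,-0.007,0,0,0],
    [0,0,0,0,0]
  ]
}}

```text
t: 4.18
tool_pos: [588.6, 182.6, 92.5]
ee_rot: [0.0, 0.034, 0.999, 0.0]
force: [-0.3, -0.4, 0.0]
opening: 0.006
grip_force: 0.0
```

Request:
{"method": "apply_moves", "body": {
  "series": [
    [0,-0.005,0,0,0],
    [0,-0.005,0,0,0],
    [0,0,0,0,0]
  ]
}}

```text
t: 4.43
tool_pos: [590.2, 182.3, 91.9]
ee_rot: [-0.001, 0.034, 0.999, -0.0]
force: [-5.0, 1.0, 3.0]
opening: 0.008
grip_force: 2.2
```

Request:
{"method": "apply_moves", "body": {
  "series": [
    [0,0,0,0,0],
    [0,0.02,0,0,0],
    [0,0,-0.072,0,0],
    [0,0,-0.072,0,0],
    [0,0,-0.072,0,0],
    [0,0,-0.07,0,0],
    [0,0,0,0,0],
    [0,-0.01,0,0,0],
    [0,-0.005,0,0,0],
    [0,0,0,0,0],
    [0,0,0,0,0]
  ]
}}

```text
t: 5.35
tool_pos: [584.2, 97.8, 91.9]
ee_rot: [0.0, 0.033, 0.999, 0.0]
force: [-0.9, 0.7, -0.3]
opening: 0.007
grip_force: 0.0
```

Request:
{"method": "apply_moves", "body": {
  "series": [
    [0,-0.005,0,0,0],
    [0,-0.005,0,0,0],
    [0,0,0,0,0],
    [0,0,0,0,0]
  ]
}}

```text
t: 5.68
tool_pos: [584.7, 97.3, 91.5]
ee_rot: [-0.002, 0.033, 0.999, -0.0]
force: [-10.3, 4.6, 6.1]
opening: 0.004
grip_force: 5.0
```

Request:
{"method": "apply_moves", "body": {
  "series": [
    [0,0,0,0,0],
    [0,0.02,0,0,0],
    [0,0,-0.072,0,0],
    [0,0,-0.072,0,0],
    [0,0,-0.072,0,0],
    [0,0,-0.07,0,0],
    [0,0,0,0,0],
    [0,-0.01,0,0,0],
    [0,-0.005,0,0,0],
    [0,-0.005,0,0,0],
    [0,0,0,0,0],
    [0,0,0,0,0]
  ]
}}

```text
t: 6.68
tool_pos: [579.0, 11.2, 91.4]
ee_rot: [-0.002, 0.033, 0.999, -0.001]
force: [-8.7, -1.5, 6.1]
opening: 0.002
grip_force: 4.0
```

All three rail pieces have been touched; the contacts put rail3 at about (595.5, 10.8) with yaw −3.7°, so the third gap's centre is near (593, −32). Next, go over to the post's left side.

Request:
{"method": "apply_moves", "body": {
  "series": [
    [0,0.067,0,0,0],
    [0,0,0,-0.1,0],
    [0.3,0.038,0.084,-0.1,0],
    [0.3,0.038,0.084,0,0],
    [0.3,0.038,0.084,0,0],
    [0.3,0.038,0.084,0,0],
    [0.3,0.038,0.084,0,0],
    [0.3,0.038,0.084,0,0],
    [0.3,0.038,0.084,0,0],
    [0.3,0.038,0.084,0,0],
    [0.3,0.038,0.084,0,0],
    [0.3,0.038,0.084,0,0]
  ]
}}

```text
t: 7.68
tool_pos: [463.6, 274.2, 152.2]
ee_rot: [0.0, 0.033, 0.999, 0.0]
force: [0.5, 0.1, 0.2]
opening: 0.303
grip_force: 0.0
```

Request:
{"method": "apply_moves", "body": {
  "series": [
    [0.3,0,0,0,0.0181],
    [0.3,0,0,0,0.0181],
    [0.3,0,0,0,0.0181],
    [0.3,0,0,0,0.0181],
    [0.3,0,0,0,0.0181],
    [0.3,0,0,0,0.0181],
    [0.3,0,0,0,0.0181],
    [0.3,0,0,0,0.0181],
    [0.3,0,0,0,0.0181],
    [0.3,0,0,0,0.0181],
    [0.3,0,0,0,0.0181],
    [0.3,0,0,0,0.0181]
  ]
}}

```text
t: 8.68
tool_pos: [534.3, 151.3, 109.0]
ee_rot: [-0.126, 0.573, 0.808, 0.062]
force: [0.9, 1.1, 0.8]
opening: 0.303
grip_force: 0.0
```

```bash
python3 - <<'E'
from h import *
o=get_obs(); print(o['tool_pos'],o['ee_rot'],o['force'],o['opening'],o['joint_pos'])
im=camera('scene'); hsv=cv2.cvtColor(im,cv2.COLOR_RGB2HSV); print(camera_info('scene')['fx'])
cv2.imwrite('pics/s1.png',cv2.resize(im[100:280,200:440,::-1],(800,600),interpolation=cv2.INTER_CUBIC))
E
```

```text
[534.3438698  151.32759552 108.98178319] [-0.1263829   0.57258294  0.80766625  0.06205937] [0.8757115  1.05279823 0.78787742] 0.3027641890071681 [ 0.44416676  0.39996496 -0.28242414 -0.35339374 -0.93467442 -3.03042126]
397.3506805962868
```

View pics/s1.png

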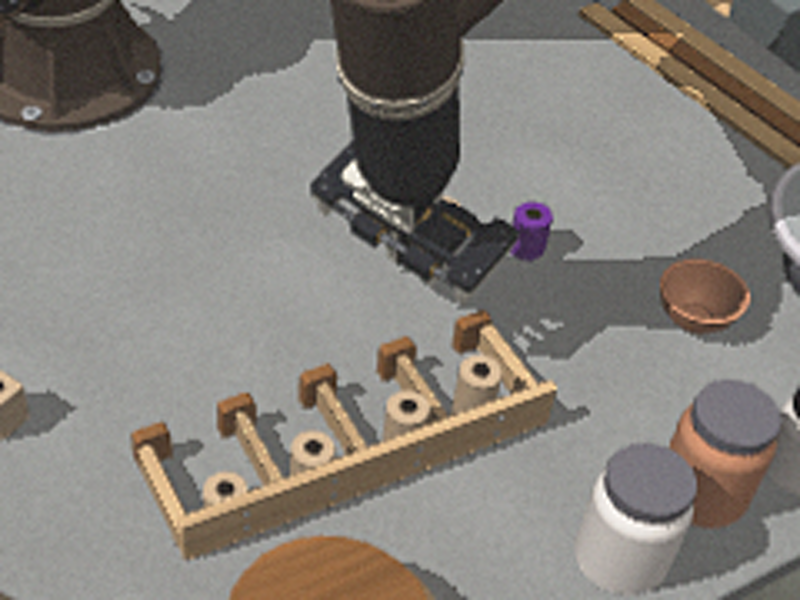

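The wrist reached its joint-6 limit and the hand is now tilted over the bench. The picture shows the rack and purple post untouched, with the loose post hidden behind the hand. I'll turn back the other way.

Request:
{"method": "apply_moves", "body": {
  "series": [
    [0.3,0,0,0,-0.0181],
    [0.3,0,0,0,-0.0181],
    [0.3,0,0,0,-0.0181]
  ]
}}

```text
t: 8.98
tool_pos: [533.5, 151.3, 108.8]
ee_rot: [-0.114, 0.423, 0.895, 0.082]
force: [0.2, -0.4, 1.0]
opening: 0.3
grip_force: 0.0
```

The limit left a 16° tilt in the commanded pose. Joint 4 sits at −0.35 and the lean is tangential. Driving joint 6 to its opposite limit should push the tilt back out the same way. First raise, then unwind.

Request:
{"method": "apply_moves", "body": {
  "series": [
    [0.3,0,0,-0.1,0],
    [0.3,0,0,-0.1,0],
    [0.3,0,0,-0.1,0],
    [0.3,0,0,-0.1,0],
    [0.3,0,0,-0.1,0],
    [0.3,0,0,0,-0.0195],
    [0.3,0,0,0,-0.0195],
    [0.3,0,0,0,-0.0195],
    [0.3,0,0,0,-0.0195],
    [0.3,0,0,0,-0.0195],
    [0.3,0,0,0,-0.0195],
    [0.3,0,0,0,-0.0195]
  ]
}}

```text
t: 9.98
tool_pos: [553.4, 115.4, 253.2]
ee_rot: [-0.069, 0.012, 0.99, 0.122]
force: [-0.4, -0.5, 0.6]
opening: 0.301
grip_force: 0.0
```

Request:
{"method": "apply_moves", "body": {
  "series": [
    [0.3,0,0,0,-0.0195],
    [0.3,0,0,0,-0.0195],
    [0.3,0,0,0,-0.0195],
    [0.3,0,0,0,-0.0195],
    [0.3,0,0,0,-0.0195],
    [0.3,0,0,0,-0.0195],
    [0.3,0,0,0,-0.0195],
    [0.3,0,0,0,-0.0195],
    [0.3,0,0,0,-0.0195],
    [0.3,0,0,0,-0.0195],
    [0.3,0,0,0,-0.0195],
    [0.3,0,0,0,-0.0195]
  ]
}}

```text
t: 10.98
tool_pos: [553.4, 115.4, 253.2]
ee_rot: [0.03, -0.655, 0.743, 0.137]
force: [-0.5, 0.7, 0.0]
opening: 0.298
grip_force: 0.0
```

```bash
cat >> h.py <<'E'
from scipy.spatial.transform import Rotation
def st():
    o=get_obs(); q=np.array(o['ee_rot']); R=Rotation.from_quat(np.r_[q[1:],q[0]]).as_matrix()
    print('t',round(o['t'],2),'p',np.round(o['tool_pos'],1),'j',np.round(o['joint_pos'],3),'z',R[:,2].round(3),'xhead',round(np.degrees(np.arctan2(R[1,0],R[0,0])),1),'F',np.round(o['force'],1))
    return o,R
E
python3 -c "from h import *; st()"
```

```text
t 10.98 p [553.4 115.4 253.2] j [ 0.379  0.267 -0.117 -0.295 -1.236 -0.4  ] z [-0.134  0.242 -0.961] xhead -98.3 F [-0.5  0.7  0. ]
```

Request:
{"method": "apply_moves", "body": {
  "series": [
    [0.3,0,0,0,-0.0195],
    [0.3,0,0,0,-0.0195],
    [0.3,0,0,0,-0.0195],
    [0.3,0,0,0,-0.0195],
    [0.3,0,0,0,-0.0195],
    [0.3,0,0,0,-0.0195],
    [0.3,0,0,0,-0.0195],
    [0.3,0,0,0,-0.0195],
    [0.3,0,0,0,-0.0195],
    [0.3,0,0,0,-0.0195],
    [0.3,0,0,0,-0.0195],
    [0.3,0,0,0,-0.0195]
  ]
}}

```text
t: 11.98
tool_pos: [553.4, 115.4, 253.2]
ee_rot: [-0.114, 0.984, -0.111, -0.081]
force: [0.6, 1.1, -0.7]
opening: 0.297
grip_force: 0.0
```

Request:
{"method": "apply_moves", "body": {
  "series": [
    [0.3,0,0,0,-0.0195],
    [0.3,0,0,0,-0.0195],
    [0.3,0,0,0,-0.0195],
    [0.3,0,0,0,-0.0195],
    [0.3,0,0,0,-0.0195],
    [0.3,0,0,0,-0.0195],
    [0.3,0,0,0,-0.0195],
    [0.3,0,0,0,-0.0195],
    [0.3,0,0,0,-0.0195],
    [0.3,0,0,0,-0.0195],
    [0.3,0,0,0,-0.0195],
    [0.3,0,0,0,-0.0195]
  ]
}}

```text
t: 12.98
tool_pos: [553.4, 115.4, 253.2]
ee_rot: [-0.139, 0.805, 0.577, 0.016]
force: [0.6, -0.3, 0.0]
opening: 0.3
grip_force: 0.0
```

```bash
python3 -c "from h import *; st()"
```

```text
t 12.98 p [553.4 115.4 253.2] j [ 0.379  0.267 -0.117 -0.295 -1.236  2.541] z [-0.134  0.243 -0.961] xhead 70.2 F [ 0.6 -0.3  0. ]
```

Request:
{"method": "apply_moves", "body": {
  "series": [
    [0.3,0,0,0,-0.0195],
    [0.3,0,0,0,-0.0195],
    [0.3,0,0,0,-0.0195],
    [0.3,0,0,0,-0.0195],
    [0.3,0,0,0,-0.0195],
    [0.3,0,0,0,-0.0195]
  ]
}}

```text
t: 13.48
tool_pos: [533.7, 161.5, 268.7]
ee_rot: [-0.093, 0.58, 0.808, 0.041]
force: [0.1, 1.0, 0.8]
opening: 0.302
grip_force: 0.0
```

```bash
python3 -c "from h import *; st()"
```

```text
t 13.48 p [533.7 161.5 268.7] j [ 0.519  0.218 -0.165 -0.218 -1.2    3.029] z [-0.103  0.173 -0.979] xhead 108.4 F [0.1 1.  0.8]
```

It's working as intended: the tilt is shrinking. Continue.

Request:
{"method": "apply_moves", "body": {
  "series": [
    [0.3,0,0,0,-0.0195],
    [0.3,0,0,0,-0.0195],
    [0.3,0,0,0,-0.0195],
    [0.3,0,0,0,-0.0195]
  ]
}}

```text
t: 13.82
tool_pos: [469.5, 241.9, 284.4]
ee_rot: [-0.015, 0.428, 0.903, 0.025]
force: [-0.5, 1.0, 0.2]
opening: 0.299
grip_force: 0.0
```

```bash
python3 -c "from h import *; st()"
```

```text
t 13.82 p [469.5 241.9 284.4] j [ 0.82   0.111 -0.315 -0.048 -1.105  3.029] z [-0.005  0.058 -0.998] xhead 129.4 F [-0.5  1.   0.2]
```

Request:
{"method": "apply_moves", "body": {
  "series": [
    [0.3,0,0,0,0],
    [0.3,0,0,0,-0.019]
  ]
}}

```text
t: 13.98
tool_pos: [452.5, 255.3, 284.3]
ee_rot: [0.003, 0.389, 0.921, 0.021]
force: [0.6, 1.0, 0.3]
opening: 0.301
grip_force: 0.0
```

```bash
python3 -c "from h import *; st()"
```

```text
t 13.98 p [452.5 255.3 284.3] j [ 0.888  0.088 -0.358 -0.007 -1.082  3.029] z [ 0.022  0.036 -0.999] xhead 134.3 F [0.6 1.  0.3]
```

Request:
{"method": "apply_moves", "body": {
  "series": [
    [0.3,0,0,0,-0.019],
    [0.3,0,0,0,-0.01],
    [0.3,0,0,0,0],
    [0.3,0,0,0,0]
  ]
}}

```text
t: 14.32
tool_pos: [423.0, 274.4, 282.5]
ee_rot: [0.03, 0.321, 0.946, 0.014]
force: [0.7, -0.3, -0.2]
opening: 0.297
grip_force: 0.0
```

```bash
python3 -c "from h import *; st()"
```

```text
t 14.32 p [423.  274.4 282.5] j [ 0.999  0.051 -0.432  0.059 -1.047  3.03 ] z [ 0.066  0.007 -0.998] xhead 142.4 F [ 0.7 -0.3 -0.2]
```

Tilt is down to 3.8°, with the tips leaning along +x, which is harmless because it makes contact low. Now turn away from the limit to the pushing heading.

Request:
{"method": "apply_moves", "body": {
  "series": [
    [0.3,0,0,0,0.0195],
    [0.3,0,0,0,0.0195],
    [0.3,0,0,0,0.0195],
    [0.3,0,0,0,0.0195],
    [0.3,0,0,0,0.0195],
    [0.3,0,0,0,0.0195],
    [0.3,0,0,0,0.0195],
    [0.3,0,0,0,0.0195],
    [0.3,0,0,0,0.0195],
    [0.3,0,0,0,0.0195],
    [0.3,0,0,0,0.0195],
    [0.3,0,0,0,0.0195]
  ]
}}

```text
t: 15.32
tool_pos: [424.5, 273.2, 282.3]
ee_rot: [0.013, 0.876, 0.482, 0.03]
force: [-0.7, 0.1, 0.5]
opening: 0.302
grip_force: 0.0
```

Request:
{"method": "apply_moves", "body": {
  "series": [
    [0.3,0,0,0,0.0195],
    [0.3,0,0,0,0.0195],
    [0.3,0,0,0,0.0195],
    [0.3,0,0,0,0.0195],
    [0.3,0,0,0,0.0195],
    [0.3,0,0,0,0.0195],
    [0.3,0,0,0,0.0195],
    [0.3,0,0,0,0.0195],
    [0.3,0,0,0,0.0195],
    [0.3,0,0,0,0.0195],
    [0.3,0,0,0,0.0195],
    [0.3,0,0,0,0.0195]
  ]
}}

```text
t: 16.32
tool_pos: [424.5, 273.2, 282.3]
ee_rot: [-0.011, 0.973, -0.23, 0.031]
force: [-0.1, 0.1, 0.9]
opening: 0.298
grip_force: 0.0
```

Request:
{"method": "apply_moves", "body": {
  "series": [
    [0.3,0,0,0,0.0195],
    [0.3,0,0,0,0.0195],
    [0.3,0,0,0,0.0195],
    [0.3,0,0,0,0.0195],
    [0.3,0,0,0,0.0195],
    [0.3,0,0,0,0.0195],
    [0.3,0,0,0,0.0195],
    [0.3,0,0,0,0.0044],
    [0.3,0,0,0,0]
  ]
}}

```text
t: 17.07
tool_pos: [424.5, 273.1, 282.2]
ee_rot: [-0.023, 0.782, -0.622, 0.023]
force: [-0.4, 0.5, -0.5]
opening: 0.298
grip_force: 0.0
```

```bash
cat >> h.py <<'E'
def to(R,d): print('rows shift', (R.T@np.array(d,float)/300).round(4))
E
python3 - <<'E'
from h import *
o,R=st(); p=np.array(o['tool_pos']); to(R,np.array([455.6,269.6,140])-p); print(R.round(3).tolist())
im=camera('top'); hsv=cv2.cvtColor(im,cv2.COLOR_RGB2HSV)
b=cv2.inRange(hsv,(8,40,120),(22,160,255)); n,l,s,c=cv2.connectedComponentsWithStats(b)
for k in range(1,n):
    if 60<s[k,4]<400 and s[k,1]>200: print('buff',s[k],c[k].round(1), ray('top',[c[k]],50).round(1))
v=cv2.inRange(hsv,(135,120,30),(160,255,255)); print(cv2.boundingRect(v))
E
```

```text
t 17.07 p [424.5 273.1 282.2] j [ 0.995  0.053 -0.431  0.059 -1.047 -0.798] z [ 0.065  0.007 -0.998] xhead -77.1 F [-0.4  0.5 -0.5]
rows shift [ 0.0309 -0.0675  0.4797]
[[0.224, -0.972, 0.065], [-0.975, -0.224, 0.007], [0.008, -0.065, -0.998]]
buff [ 59 208  34  73 172] [ 82.  243.5] [[469.5 445.7  50. ]]
buff [358 228  19  18 182] [367.1 236.3] [[ 476.1 -269.9   50. ]]
buff [158 235  17  16 167] [166.  242.8] [[467.7 236.4  50. ]]
(128, 216, 20, 17)
```

Request:
{"method": "apply_moves", "body": {
  "series": [
    [0.3,0.0036,-0.0066,0.0865,0],
    [0.3,0.0036,-0.0066,0.0865,0],
    [0.3,0.0036,-0.0066,0.0865,0],
    [0.3,0.0036,-0.0066,0.0865,0],
    [0.3,0.0036,-0.0066,0.0865,0],
    [0.3,0.0036,-0.0066,0.0865,0],
    [0.3,0.0036,-0.0066,0.0865,0],
    [0.3,0.0036,-0.0066,0.0865,0],
    [0.3,0,0,0,0]
  ]
}}

```text
t: 17.87
tool_pos: [453.8, 267.5, 71.7]
ee_rot: [-0.019, 0.783, -0.621, 0.023]
force: [-0.9, -0.9, -0.7]
opening: 0.298
grip_force: 0.0
```

```bash
python3 - <<'E'
from h import *
o,R=st(); p=np.array(o['tool_pos']); tip=p+66*R[:,2]; print('tip',tip)
g=np.array([468,236.2,0])-tip; g[2]=0; print('gap along/lat',R[:2,0]@g[:2],R[:2,1]@g[:2])
im=camera('top'); cv2.imwrite('pics/t2.png',cv2.resize(im[140:300,100:310,::-1],(787,600),interpolation=cv2.INTER_CUBIC))
E
```

```text
t 17.87 p [453.8 267.5  71.7] j [ 0.934  0.352 -0.647  0.094 -0.537 -0.786] z [ 0.06   0.001 -0.998] xhead -76.9 F [-0.9 -0.9 -0.7]
tip [457.79108673 267.57985073   5.84404402]
gap along/lat 32.874509772637346 -2.7985300391794223
```

View pics/t2.png

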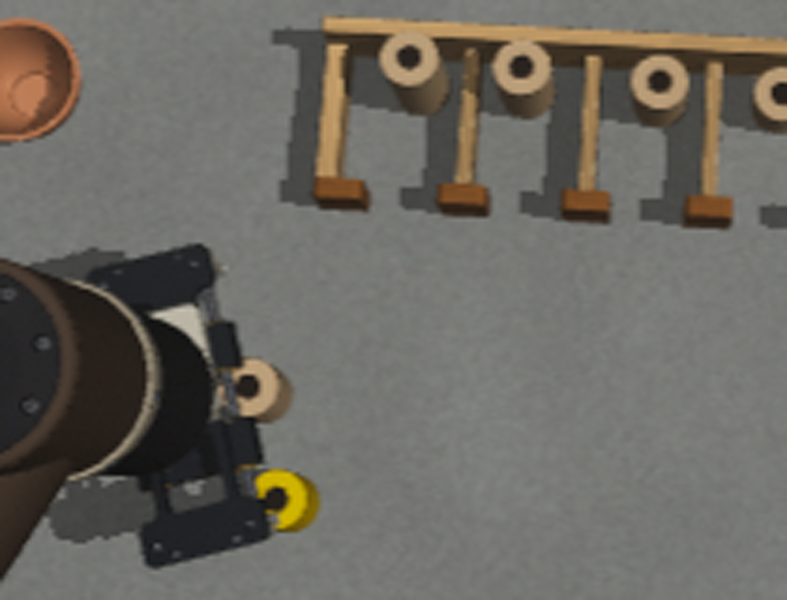

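The picture shows the open fingertips at the left flank of the buff post (crop (262,388)), with the hand's body above the yellow post (285,500) and no contact. Start the sideways push.

Request:
{"method": "apply_moves", "body": {
  "series": [
    [0.3,0.005,-0.009,0,0],
    [0.3,0.01,0,0,0],
    [0.3,0.01,0,0,0],
    [0.3,0.02,0,0,0],
    [0.3,0.025,0,0,0],
    [0.3,0.025,0,0,0],
    [0.3,0.025,0,0,0],
    [0.3,0.025,0,0,0],
    [0.3,0.025,0,0,0]
  ]
}}

```text
t: 18.67
tool_pos: [469.1, 219.7, 76.9]
ee_rot: [-0.023, 0.783, -0.621, 0.024]
force: [0.0, 1.8, 2.2]
opening: 0.299
grip_force: 0.8
```

```bash
cat >> h.py <<'E'
def post(n='top',z=50,box=None):
    im=camera(n); hsv=cv2.cvtColor(im,cv2.COLOR_RGB2HSV); b=cv2.inRange(hsv,(8,40,100),(22,160,255)); k,l,s,c=cv2.connectedComponentsWithStats(b)
    for i in range(1,k):
        if 40<s[i,4]<400 and s[i,1]>(200 if n=='top' else 140): print(n,s[i],c[i].round(1),ray(n,[c[i]],z).round(1)[0])
    return im
E
python3 - <<'E'
from h import *
o,R=st(); print('tip',np.array(o['tool_pos'])+66*R[:,2]); post()
E
```

```text
t 18.67 p [469.1 219.7  76.9] j [ 0.845  0.328 -0.667  0.088 -0.529 -0.691] z [ 0.065  0.007 -0.998] xhead -76.9 F [0.  1.8 2.2]
tip [473.38800783 220.16752594  11.06804198]
top [144 207  24  53 119] [159.8 233.6] [491.3 252.5  50. ]
top [357 227  20  19 200] [367.  236.4] [ 475.9 -269.5   50. ]
top [181 232  13  16 110] [187.9 238.7] [477.1 181.9  50. ]
top [ 56 281  49  33 294] [ 77.9 300.1] [330.6 446.5  50. ]
```

Request:
{"method": "apply_moves", "body": {
  "series": [
    [0.3,0.028,0,0,0],
    [0.3,0.028,0,0,0],
    [0.3,0.028,0,0,0],
    [0.3,0.028,0,0,0],
    [0.3,0.028,0,0,0],
    [0.3,0.028,0,0,0],
    [0.3,0.028,0,0,0],
    [0.3,0.028,0,0,0],
    [0.3,0.028,0,0,0],
    [0.3,0.028,0,0,0],
    [0.3,0.028,0,0,0],
    [0.3,0.028,0,0,0]
  ]
}}

```text
t: 19.72
tool_pos: [491.9, 121.5, 77.6]
ee_rot: [-0.023, 0.783, -0.621, 0.024]
force: [-0.5, -0.1, -0.3]
opening: 0.303
grip_force: 0.2
```

```bash
python3 - <<'E'
from h import *
o,R=st(); print('tip',np.array(o['tool_pos'])+66*R[:,2]); post()
E
```

```text
t 19.72 p [491.9 121.5  77.6] j [ 0.653  0.311 -0.685  0.07  -0.519 -0.483] z [ 0.065  0.006 -0.998] xhead -76.9 F [-0.5 -0.1 -0.3]
tip [496.21224777 121.95867477  11.74477719]
top [224 222   8  15  74] [227.3 229. ] [500.4  82.8  50. ]
top [357 227  20  20 202] [367.  236.4] [ 475.8 -269.5   50. ]
top [107 250  40  42 303] [124.4 272.9] [394.4 336.7  50. ]
```

Request:
{"method": "apply_moves", "body": {
  "series": [
    [0.3,0.028,0,0,0],
    [0.3,0.028,0,0,0],
    [0.3,0.028,0,0,0],
    [0.3,0.028,0,0,0],
    [0.3,0.028,0,0,0],
    [0.3,0.028,0,0,0],
    [0.3,0.028,0,0,0],
    [0.3,0.028,0,0,0],
    [0.3,0.028,0,0,0],
    [0.3,0.028,0,0,0],
    [0.3,0.028,0,0,0],
    [0.3,0.028,0,0,0]
  ]
}}

```text
t: 20.77
tool_pos: [514.8, 23.3, 78.5]
ee_rot: [-0.023, 0.783, -0.621, 0.024]
force: [-0.0, 0.5, 0.5]
opening: 0.298
grip_force: 0.2
```

Request:
{"method": "apply_moves", "body": {
  "series": [
    [0.3,0.026,0,0,0],
    [0.3,0.022,0,0,0],
    [0.3,0.018,0,0,0],
    [0.3,0.012,0,0,0],
    [0.3,0,0,0,0],
    [0.3,-0.06,0,0,0],
    [0.3,-0.06,0,0,0],
    [0.3,-0.1,0,0,0],
    [0.3,0,0,0,0]
  ]
}}

```text
t: 21.52
tool_pos: [504.9, 68.8, 78.4]
ee_rot: [-0.023, 0.784, -0.62, 0.024]
force: [-0.6, -0.2, 0.5]
opening: 0.301
grip_force: 0.0
```

```bash
python3 - <<'E'
from h import *
o,R=st(); print('tip',np.array(o['tool_pos'])+66*R[:,2]); im=post()
cv2.imwrite('pics/t3.png',cv2.resize(im[140:300,150:360,::-1],(787,600),interpolation=cv2.INTER_CUBIC))
E
```

```text
t 21.52 p [504.9  68.8  78.4] j [ 0.539  0.313 -0.674  0.056 -0.523 -0.355] z [ 0.066  0.007 -0.998] xhead -76.7 F [-0.6 -0.2  0.5]
tip [509.31518299  69.22340101  12.54872063]
top [262 210  16  18 183] [269.7 217.8] [527.4 -24.7  50. ]
top [357 227  20  20 205] [366.9 236.4] [ 475.9 -269.4   50. ]
top [135 232  36  46 310] [150.2 256.6] [433.8 274.7  50. ]
```

View pics/t3.png

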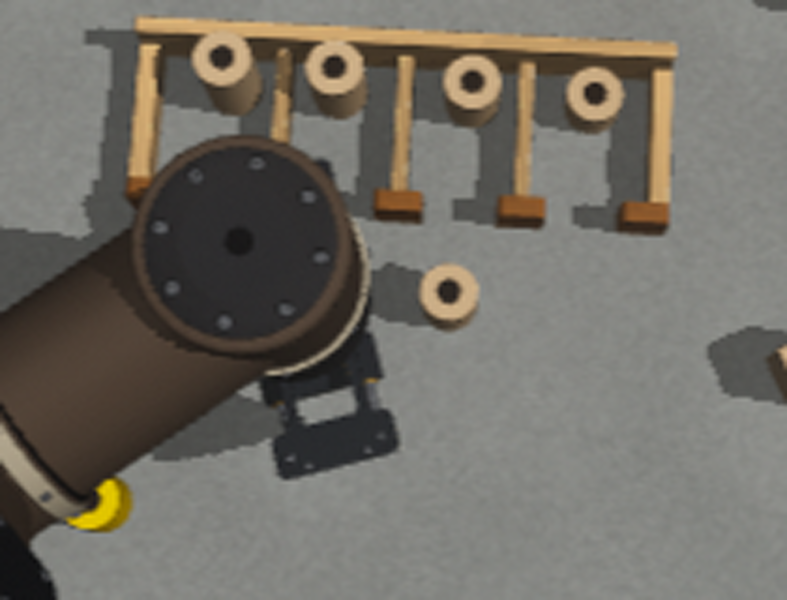

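Post stands at (527,−25), upright, in front of the third gap (crop (449,293)). Raise, turn to face the rack, and come in behind it.

Request:
{"method": "apply_moves", "body": {
  "series": [
    [0.3,0,0,-0.1,0],
    [0.3,0,0,-0.1,0],
    [0.3,0,0,-0.1,-0.0184],
    [0.3,0,0,0,-0.0184],
    [0.3,0,0,0,-0.0184],
    [0.3,0,0,0,-0.0184],
    [0.3,0,0,0,-0.0184],
    [0.3,0,0,0,-0.0184],
    [0.3,0,0,0,-0.0184],
    [0.3,0,0,0,-0.0184],
    [0.3,0,0,0,-0.0184],
    [0.3,0,0,0,-0.0184]
  ]
}}

```text
t: 22.57
tool_pos: [499.0, 64.7, 167.9]
ee_rot: [-0.006, 0.995, -0.09, 0.032]
force: [0.1, -0.2, -0.1]
opening: 0.297
grip_force: 0.0
```

Request:
{"method": "apply_moves", "body": {
  "series": [
    [0.3,0,0,0,-0.0184],
    [0.3,0,0,0,0]
  ]
}}

```text
t: 22.73
tool_pos: [499.0, 64.8, 167.9]
ee_rot: [-0.004, 0.999, -0.032, 0.032]
force: [0.4, -0.2, 0.3]
opening: 0.302
grip_force: 0.0
```

```bash
python3 - <<'E'
from h import *
o,R=st(); p=np.array(o['tool_pos']); print(R.round(3).tolist())
t=np.array([492,-25.6,10])-66*R[:,2]
a=t+[0,0,75]; to(R,a-p); to(R,t-a)
E
```

```text
t 22.73 p [499.   64.8 167.9] j [ 0.539  0.168 -0.588  0.041 -0.756  0.939] z [ 0.065  0.006 -0.998] xhead -3.7 F [ 0.4 -0.2  0.3]
[[0.996, -0.064, 0.065], [-0.065, -0.998, 0.006], [0.065, -0.01, -0.998]]
rows shift [-0.0217  0.305   0.0524]
rows shift [-0.0161  0.0026  0.2495]
```

Request:
{"method": "apply_moves", "body": {
  "series": [
    [0.3,-0.0043,0.061,0.0105,0],
    [0.3,-0.0043,0.061,0.0105,0],
    [0.3,-0.0043,0.061,0.0105,0],
    [0.3,-0.0043,0.061,0.0105,0],
    [0.3,-0.0043,0.061,0.0105,0],
    [0.3,0,0,0,0],
    [0.3,-0.004,0.0007,0.0624,0],
    [0.3,-0.004,0.0007,0.0624,0],
    [0.3,-0.004,0.0007,0.0624,0],
    [0.3,-0.004,0.0007,0.0624,0],
    [0.3,0,0,0,0],
    [0.3,0,0,0,0]
  ]
}}

```text
t: 23.73
tool_pos: [487.0, -25.8, 75.3]
ee_rot: [-0.004, 0.999, -0.036, 0.031]
force: [-0.1, 0.7, 0.5]
opening: 0.297
grip_force: 0.0
```

```bash
python3 - <<'E'
from h import *
o,R=st(); print('tip',np.array(o['tool_pos'])+66*R[:,2])
E
```

```text
t 23.73 p [487.  -25.8  75.3] j [ 0.363  0.292 -0.714  0.036 -0.504  1.105] z [ 0.063  0.005 -0.998] xhead -4.1 F [-0.1  0.7  0.5]
tip [491.10034689 -25.46306108   9.40445732]
```

Request:
{"method": "apply_moves", "body": {
  "series": [
    [0.3,0.01,0,0.0006,0],
    [0.3,0.02,0,0.0013,0],
    [0.3,0.027,0,0.0018,0],
    [0.3,0.027,0,0.0018,0],
    [0.3,0.027,0,0.0018,0],
    [0.3,0.027,0,0.0018,0],
    [0.3,0.027,0,0.0018,0],
    [0.3,0.027,0,0.0018,0],
    [0.3,0.027,0,0.0018,0],
    [0.3,0.025,0,0.0018,0],
    [0.3,0.015,0,0.001,0],
    [0.3,0,0,0,0]
  ]
}}

```text
t: 24.73
tool_pos: [566.3, -31.0, 75.5]
ee_rot: [-0.004, 0.999, -0.035, 0.033]
force: [0.6, -1.0, 0.3]
opening: 0.3
grip_force: 0.0
```

```bash
python3 - <<'E'
from h import *
o,R=st(); print('tip',np.array(o['tool_pos'])+66*R[:,2]); 
im=camera('scene'); cv2.imwrite('pics/s2.png',cv2.resize(im[150:270,220:380,::-1],(800,600),interpolation=cv2.INTER_CUBIC))
E
```

```text
t 24.73 p [566.3 -31.   75.5] j [ 0.298  0.391 -0.534  0.024 -0.58   1.183] z [ 0.066  0.006 -0.998] xhead -4.0 F [ 0.6 -1.   0.3]
tip [570.69378529 -30.59948325   9.65695374]
```

View pics/s2.png

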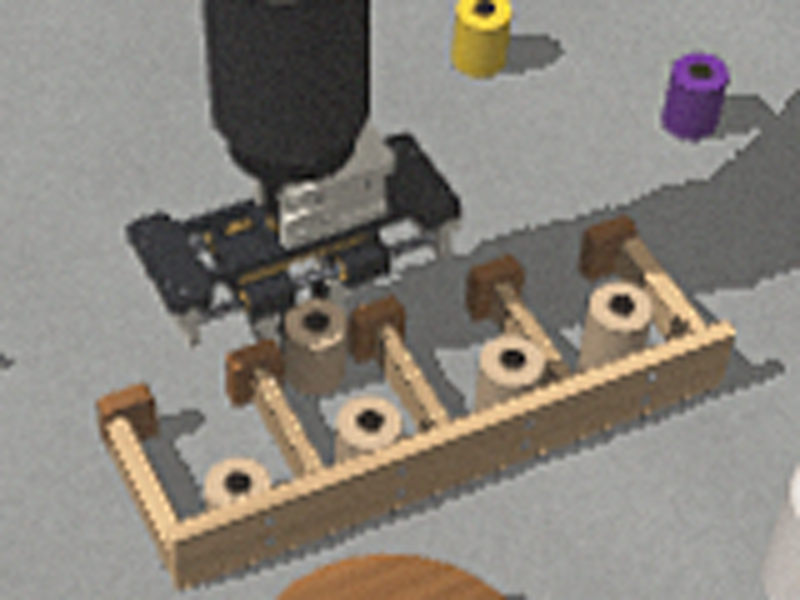

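The post sits in the third gap, crop (317,345), between the third piece (378,325) and fourth piece (255,370). Back off, shut the fingers, and push it home with the closed tips.

Request:
{"method": "apply_moves", "body": {
  "series": [
    [0.3,-0.03,0,-0.002,0],
    [0.3,-0.03,0,-0.002,0],
    [0,0,0,0,0],
    [0,0,0,0,0],
    [0,0,0,0,0],
    [0,0,0,0,0],
    [0,0,0,0,0],
    [0,0,0,0,0],
    [0,0,0,0,0]
  ]
}}

```text
t: 25.53
tool_pos: [547.2, -29.8, 75.6]
ee_rot: [-0.004, 0.999, -0.035, 0.032]
force: [-0.3, -0.1, -0.4]
opening: 0.006
grip_force: 0.0
```

```bash
python3 - <<'E'
from h import *
o,R=st(); print(o['opening'],'tip',np.array(o['tool_pos'])+66*R[:,2]); 
E
```

```text
t 25.53 p [547.2 -29.8  75.6] j [ 0.312  0.368 -0.578  0.026 -0.562  1.168] z [ 0.065  0.006 -0.998] xhead -4.0 F [-0.3 -0.1 -0.4]
0.00631333010280262 tip [551.51492531 -29.35875111   9.7251868 ]
```

Request:
{"method": "apply_moves", "body": {
  "series": [
    [0,0.02,0,0.0013,0],
    [0,0.02,0,0.0013,0],
    [0,0.015,0,0.001,0],
    [0,0.015,0,0.001,0],
    [0,0.02,0,0.0013,0],
    [0,0.02,0,0.0013,0],
    [0,0.02,0,0.0013,0],
    [0,0.015,0,0.001,0],
    [0,0.01,0,0.0007,0],
    [0,0.005,0,0,0],
    [0,0,0,0,0]
  ]
}}

```text
t: 26.45
tool_pos: [595.4, -33.1, 75.6]
ee_rot: [-0.004, 0.999, -0.035, 0.033]
force: [-0.1, 0.2, 0.3]
opening: 0.009
grip_force: 0.0
```

```bash
python3 - <<'E'
from h import *
o,R=st(); print('tip',np.array(o['tool_pos'])+66*R[:,2])
E
```

```text
t 26.45 p [595.4 -33.1  75.6] j [ 0.278  0.428 -0.466  0.021 -0.613  1.206] z [ 0.065  0.006 -0.998] xhead -4.0 F [-0.1  0.2  0.3]
tip [599.71421628 -32.70812406   9.74535326]
```

Reached the target without snagging. Withdraw straight back, raise, and check.

Request:
{"method": "apply_moves", "body": {
  "series": [
    [0,-0.03,0,-0.002,0],
    [0,-0.06,0,-0.004,0],
    [0,-0.08,0,-0.005,0],
    [0,-0.1,0,-0.05,0],
    [0,-0.05,0,-0.1,0],
    [0,-0.05,0,-0.1,0],
    [0,0,0,-0.1,0],
    [0,0,0,0,0],
    [0,0,0,0,0]
  ]
}}

```text
t: 27.2
tool_pos: [477.6, -25.7, 178.8]
ee_rot: [-0.005, 0.999, -0.035, 0.035]
force: [-1.1, -1.2, -0.4]
opening: 0.004
grip_force: 0.0
```

```bash
python3 - <<'E'
from h import *
st(); im=camera('top'); hsv=cv2.cvtColor(im,cv2.COLOR_RGB2HSV)
b=cv2.inRange(hsv,(8,40,100),(22,160,255)); n,l,s,c=cv2.connectedComponentsWithStats(b)
o0=np.array([592.7+55.9+2.8,-32.1-3.6+42.9]); rx=np.array([.998,-.0645]); ry=np.array([.0645,.998])
for k in range(1,n):
    if 90<s[k,4]<400 and 140<s[k,1]<245 and 180<c[k,0]<400:
        w=ray('top',[c[k]],50)[0]; print(s[k],w.round(1),'rack',(w[:2]-o0)@rx,(w[:2]-o0)@ry)
cv2.imwrite('pics/t4.png',cv2.resize(im[140:300,150:360,::-1],(787,600),interpolation=cv2.INTER_CUBIC))
E
```

```text
t 27.2 p [477.6 -25.7 178.8] j [ 0.372  0.11  -0.622  0.026 -0.77   1.112] z [ 0.07   0.008 -0.998] xhead -4.0 F [-1.1 -1.2 -0.4]
[184 151  14  39 271] [654.  183.5  50. ] rack -8.820782601000905 176.08957807981594
[221 153  10  40 183] [646.   90.4  50. ] rack -10.749528949314016 82.70800528970844
[255 155   6  24 113] [663.8   5.6  50. ] rack 12.462973392536654 -0.8174980191458435
[268 154  16  18 177] [675.5 -43.4  50. ] rack 27.299535018265324 -48.91521206565043
[288 156   5  25 109] [659.7 -79.   50. ] rack 13.848933886636802 -85.46183000156192
[301 158  16  17 166] [ 666.2 -127.7   50. ] rack 23.431745353594852 -133.69638099606976
[323 158   7  42 222] [ 635.  -172.2   50. ] rack -4.809573673119175 -180.14906487496074
[357 227  20  20 207] [ 476.  -269.4   50. ] rack -157.23061291622355 -287.31903042679005
```

View pics/t4.png

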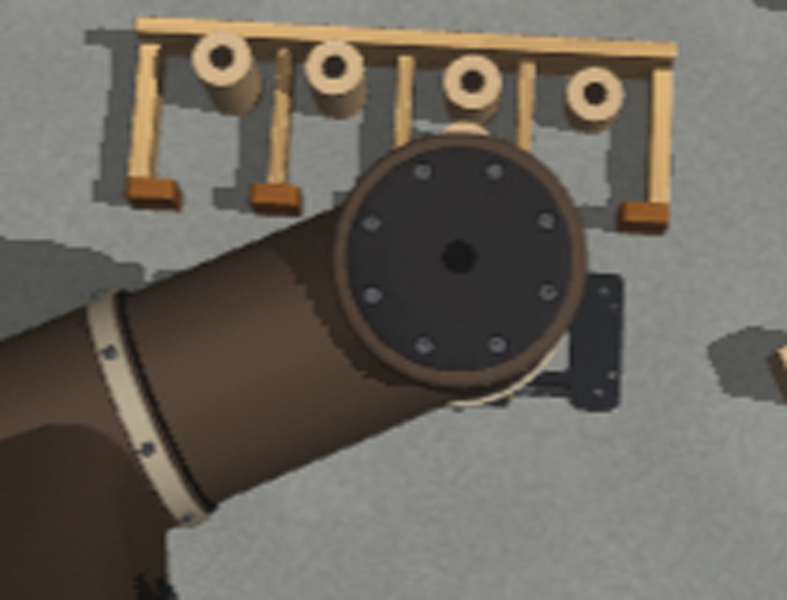

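The wrist hides the post; only its far edge shows, at (465,128). Moving aside for a clear look.

Request:
{"method": "apply_moves", "body": {
  "series": [
    [0,-0.02,-0.08,-0.03,0],
    [0,-0.02,-0.08,-0.03,0],
    [0,0,-0.08,-0.03,0],
    [0,0,-0.08,0,0],
    [0,0,-0.08,0,0],
    [0,0,-0.08,0,0],
    [0,0,-0.08,0,0],
    [0,0,0,0,0],
    [0,0,0,0,0]
  ]
}}

```text
t: 28.0
tool_pos: [474.8, 142.8, 203.0]
ee_rot: [-0.003, 0.999, -0.034, 0.031]
force: [0.4, 0.3, -1.0]
opening: 0.001
grip_force: 0.0
```

```bash
python3 - <<'E'
from h import *
st(); im=camera('top'); hsv=cv2.cvtColor(im,cv2.COLOR_RGB2HSV)
b=cv2.inRange(hsv,(8,40,100),(22,160,255)); n,l,s,c=cv2.connectedComponentsWithStats(b)
o0=np.array([592.7+55.9+2.8,-32.1-3.6+42.9]); rx=np.array([.998,-.0645]); ry=np.array([.0645,.998])
for k in range(1,n):
    if 90<s[k,4]<400 and 140<s[k,1]<245 and 180<c[k,0]<400:
        w=ray('top',[c[k]],50)[0]; print(s[k],w.round(1),'rack',(w[:2]-o0)@rx,(w[:2]-o0)@ry)
cv2.imwrite('pics/t5.png',cv2.resize(im[140:300,150:360,::-1],(787,600),interpolation=cv2.INTER_CUBIC))
E
```

```text
t 28.0 p [474.8 142.8 203. ] j [ 0.715  0.113 -0.56   0.05  -0.847  0.756] z [ 0.063  0.005 -0.998] xhead -3.9 F [ 0.4  0.3 -1. ]
[184 151  13  38 260] [653.9 183.5  50. ] rack -8.86946457923971 176.1379342865087
[221 153  10  39 164] [644.   90.6  50. ] rack -12.779995906226763 82.78893622730956
[254 155   7  36 169] [646.7   6.7  50. ] rack -4.700379128156431 -0.8075722701303759
[268 154  16  17 164] [676.1 -42.8  50. ] rack 27.85073926213165 -48.2940801841254
[284 156  12  43 182] [637.8 -78.2  50. ] rack -8.09829287180359 -86.10636946379894
[301 158  16  14 156] [ 666.5 -127.5   50. ] rack 23.795464367317674 -133.46802992470114
[323 158   7  42 219] [ 634.8 -172.3   50. ] rack -5.0153410005339465 -180.25106673302938
[266 172  16  17 173] [628.2 -36.8  50. ] rack -20.29471563107841 -45.39351466275115
[166 189  32  60 162] [521.6 181.8  50. ] rack -140.78987339377142 165.88811949939455
[357 227  20  19 200] [ 475.9 -269.5   50. ] rack -157.26986989395314 -287.4374765993523
```

View pics/t5.png

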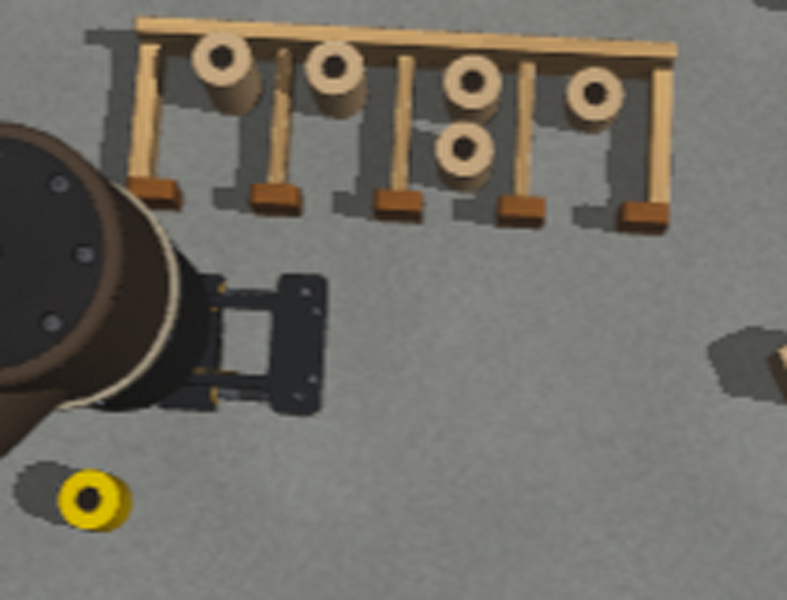

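The post stands upright in the third lane at rack (−20, −45), behind the rail (crop (464,150)). Nothing else has moved.

```bash
python3 -c "from h import *; print(hand_in())"
```

```text
the job is handed in; nothing more can be done
None
```

I handed the job in at about 28 s: rail pieces 1 to 3 were touched in order and the post stands upright in the third lane at about rack (−20, −45) mm, with nothing else seen to move; a wrist-limit tilt on the way was mostly corrected (about 4° left), and no verdict came back.

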